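# Reset the tripped breaker under a splash cover with a concealed catch

### The job

The worktop power unit has tripped. Using only pushes of the fingers, never gripping or lifting anything, slide the spice tin off the unit's grey splash cover onto the bare metal right-hand end of its top, feel along the black strip for the flush catch button and press it so that the cover springs open. Then push the popped-out red breaker button under the cover fully home, and leave the cover open, the tin upright on the metal end and the other things undisturbed.

Things in the scene. Friction and masses are not known exactly. Their poses are not given: they have to be found in the camera images.
- power_unit: Fixed worktop power unit, 172 (x) x 300 (y) x 60 mm high, with a black foot flange 6 mm wider all round. Origin at worktop level; own x away from the robot, y left along its length (yaw -0.1 to 0.25). Flat top at z = 60, x = -99..75, y = -151..151 mm. Flush in it: the grey cover, x = -24..56, y = 1..136; to its right (y = -151..0) bare metal plate; the black strip along the front.
- strip (a point): Centre of the rigid black strip, on its surface, 2 mm below the metal top; axes as the unit's. Visible 58 (x) x 136 mm (y). Flush in it, nearly the same black with a 1 mm gap round it, is the catch button, 44 (x) x 48 (y) mm, face 1 mm below the strip. Its centre is on the strip's long centre line, anywhere up to 40 mm either way from here; it differs each time and must be felt for or seen.
- catch (a joint): How far the catch button is pressed down, m: 0 at rest, 0.006 at its stop. Sprung, about 1 N at rest, 4.5 N at the stop; returns by itself. The cover is let go when it is deeper than about 0.004. The strip beside it does not give, and a fingertip resting partly on the strip cannot push the button down.
- cover (a joint): Opening of the grey splash cover, rad: 0 shut and flush, 2.2 fully open, leaning well back. Plate 80 (x) x 135 (y) x 4 mm, hinged at its far edge (unit x = 56, z = 60 mm); the front edge swings up and away from the robot. Locked until the catch is pressed; then a weak spring opens it fully in 1 to 3 s and holds it, but cannot raise it with the tin on it.
- breaker (a joint): How far the breaker button is pushed in, m: 0 popped out (as it starts), 0.007 fully home. It slides against about 3 N of friction and stays where it is pushed.
- breaker_mouth (a point): Centre of the top face of the popped-out red breaker button, 39 mm above the worktop, 21 mm below the unit's top, under the cover; the point stays there when the button is pushed in. Button 29 mm across, goes straight down 7 mm. It stands in the middle of an open tray, unit x = -25..56, y = 0..136 mm, floor 18 mm above the worktop.
- bare_end (a point): A good place for the tin: middle of the bare metal right-hand end of the unit's top, on its surface, 60 mm above the worktop. (A wall cabinet hangs over the back of the worktop: underside 0.49 m up, front about 0.60 m from the base; keep the wrist this side of it.)
- spice_tin: Round white pot with a wooden-coloured lid, 62 mm across, 35 mm high, 60 to 100 g, loose, standing on the grey cover. Origin at the centre of its underside. It is to be slid by pushing its side, staying upright on the unit's top (60 mm above the worktop).
- mug: Green and white mug, 92 mm across, 93 mm high with a handle, bystander behind the unit to the right. Origin at the centre of its underside.
- jam_jar: Glass jam jar, 68 mm across, 84 mm high, bystander behind the unit. Origin at the centre of its underside.
- salt_shaker: Glass salt shaker, 44 mm across, 90 mm high, bystander near the front edge of the worktop, left of the unit. Origin at the centre of its underside.
- tumbler: Clear glass tumbler, 81 mm across, 92 mm high, bystander behind the unit. Origin at the centre of its underside.
Not all that is in view belongs to the job. What is shaped like the spice_tin but blue or purple is not meant.

How it is judged:
By the outcome, as a careful person would: the job done as asked, in the order asked, and still so for the second after the job is handed in, with the robot touching nothing.
It also fails if it takes over 54 s, if anything falls off the work surface, if the arm or the gripper's body presses on something with over 40 N, if the wrist force passes 120 N, or if a joint passes its speed limit or range.

### The arm

A 6-joint arm with a two-finger parallel gripper is mounted at the origin on a cart in front of the work surface, level with it; the furniture and walls round the work are solid. World frame = base frame: x ahead of the robot, y to its left, z up, the work surface at z = 0. Lengths are in mm, angles in rad, forces in N, time in s.
With the tool pointing down it reaches from about 350 to 975 mm from the base axis. Payload 7.1 kg.
Tool frame: the origin (TCP) lies midway between the tips of the shut fingers; the grasp point (between the pads) lies ctrl.grip_point_offset behind it (ctrl.grip_point_offset is the distance from the TCP to the grasp point, in mm); z points along the fingers, y is the line along which they close (so a half turn about z gives the same grasp; the last joint's range is limited). The gripper opens to 88 mm and grips with 3 to 60 N. Pads are 20 mm wide; open, the fingers measure 115 mm over their backs; the gripper's body (75 mm by 178 mm) begins 61 mm behind the grasp point.
Start: joints at [1.243, 0.423, 1.63, -0, 1.089, -0.019], TCP at [189.915, 595.43, 222.675] pointing down, gripper open.
Joint ranges: [-3, 3], [-0.9, 2.11], [0.09, 2.58], [-1.31, 4.45], [0.11, 2.69], [-2.54, 2.54]. Speed limits (rad/s): [2.39, 2.39, 3.01, 3.14, 3.14, 3.14].

### API

Orientations are given as a rotation vector (axis times angle).
In Python, from workcell import ctrl gives the robot as it stands.
- The arm moves only by the tool apply_moves, never from a script. Its argument "targets" is a list of rows, each an object of numbers: "tx", "ty", "tz": the shift along the world's x, y, z in m; "spin": the turn about the world's z in degrees. In form: [{"tx": .., "ty": .., "tz": .., "spin": ..}, ...]. A call has exactly 8 rows; each row is the pose to reach, as a shift and turn from the pose commanded when the call began; what a row does not reach only later rows make up. A row lasts 1/10 s, in which the tool goes at most 50 mm and 8.59 degrees, less where a joint would pass 70% of its speed; a pose out of reach is approached as far as the arm can. A call with a gripper value outside its range is refused whole. "gripper" is the closure, from -1 (fully open) to 1 (shut), set as the call begins (left out, the last holds). The fingers move at their own pace and stop on an object; the grip force is fixed at half the most. Time passes only in rows, so rows that repeat a pose let the fingers close, or fill a call up. It gives the time, the measured TCP pose, the force, the opening and the grip force at its end, in the units of the state.
- ctrl.get_obs(): the state, without advancing time (a new reading comes with each control period).
- ctrl.get_image(name): name is "scene" or "top" or "wrist"; returns the picture (400x640x3 uint8, red, green, blue); there is no depth.
- ctrl.get_calibration(name): a dict with "fov_y" (degrees; the focal length in pixels is half the picture's height over the tangent of half this angle, whatever the lens; pixels are square), "cx", "cy" (the principal point, pixels), "dist" ([k1, k2, p1, p2, k3] as OpenCV has them; the pictures are not rectified), "rvec" (rotation vector, rad) and "tvec" (3), from world to camera coordinates, as OpenCV has them. Camera axes: x right, y down, z forward; pixel columns grow to the right and rows downward; lengths in mm; the calibration is good to about 2 mm. A picture is of the moment at which its call begins: read the wrist's pose just before it. get_calibration takes no time and is no camera call; for the wrist camera it gives the pose at the moment of the call.
- ctrl.close_job(): hands the job in; it is judged then, once.
Trained networks look in the newest picture that a camera, given by its name, has taken for a name from the list of things; names that differ only in an ending like _2 or _b are one class to them, and where a whole thing is asked for, a point or a joint stands for the part that bears it (a point fixed in the world has none). Each returns a list of dicts, best first, with "score" (0 to 1); they miss things now and then, are a little off and sometimes report something else, mostly with a low value. They report only what shows in the picture. A call takes as long as a camera call. They do not tell look-alikes from the thing itself.
- ctrl.outline_of(name, camera): "pixels" (400x640 bool, what is visible of it) and "box" ([left, top, right, bottom] in pixels, round what is visible of it).
- ctrl.pinpoint(name, camera): "uv" ([column, row] in pixels: a listed point, or the origin of a listed thing).
The state is a dict: "t": time; "qpos": joint angles; "qvel": joint speeds; "joint_torque": joint torques, N m; "ee_pos": TCP position; "orientation": TCP orientation; "ft_force": force on the tool from outside, world axes, zero at the start; "moment": the same for the moment, N m; "width": finger opening in mm; "grasp_force": force on a finger pad.
Only numpy, scipy, OpenCV 4.12 (cv2) and the standard library are available. Lean on these libraries where they do the work, as an engineer would, in place of code of your own. Each camera call takes 0.05 s, during which the arm holds its last target. There are 200 camera calls.

## Working session

There is one attempt and no reset: what is moved stays moved. The work goes in short steps, Python scripts to look and compute and a tool call to move; the robot and the scene stay as the last step left them, time stands still between calls to the robot, and variables do not carry over. Pictures are saved under pics/ and viewed, at most 10 in all, crops included, and the job is handed in when it is done.

Besides the shell and the picture viewer there is one more tool, called by a JSON object that holds its "fn" and its "kwargs". apply_moves: Moves the arm, as the interface text tells. Its arguments: {"type":"object","properties":{"targets":{"type":"array"},"gripper":{"type":"number"}},"required":["targets"]}

```bash
mkdir -p pics; cat > h.py <<'E'
import numpy as np, cv2
from workcell import ctrl
def cam(n):
    c=ctrl.get_calibration(n); f=200/np.tan(np.radians(c["fov_y"])/2)
    return np.array([[f,0,c["cx"]],[0,f,c["cy"]],[0,0,1]]),np.array(c["dist"],float),np.array(c["rvec"],float),np.array(c["tvec"],float)
def onz(n,uv,z):
    K,d,r,t=cam(n); p=cv2.undistortPoints(np.array([[uv]],float),K,d)[0,0]
    R=cv2.Rodrigues(r)[0]; o=-R.T@t; v=R.T@np.array([p[0],p[1],1]); return o+v*(z-o[2])/v[2]
def proj(n,P):
    K,d,r,t=cam(n); return cv2.projectPoints(np.array(P,float).reshape(-1,1,3),r,t,K,d)[0][:,0]
def snap(n,f):
    im=ctrl.get_image(n); cv2.imwrite(f,im[:,:,::-1]); return im
E
python3 - <<'E'
from h import *
o=ctrl.get_obs(); print(o["t"],o["ee_pos"],o["orientation"],ctrl.grip_point_offset)
a=snap("scene","pics/a.png");b=snap("top","pics/b.png")
Z=dict(power_unit=0,strip=58,breaker_mouth=39,bare_end=60,spice_tin=60,mug=0,jam_jar=0,salt_shaker=0,tumbler=0)
for n in ("scene","top"):
  for k,z in Z.items():
    for r in ctrl.pinpoint(k,n)[:3]: print(n,k,np.round(r["uv"]),round(r["score"],2),np.round(onz(n,r["uv"],z)))
print(ctrl.get_obs()["t"])
E
```

```text
0.0 [189.75514451 594.91768584 221.89450147] [-4.83126483e-01 -3.10396651e+00  2.37821987e-03] 18.700000000000003
scene power_unit [334. 230.] 0.74 [500.  61.   0.]
scene strip [353. 219.] 0.73 [443.  47.  58.]
scene strip [331. 230.] 0.67 [506.  97.  58.]
scene strip [276. 152.] 0.22 [ 740. -184.   58.]
scene breaker_mouth [328. 238.] 0.62 [509. 112.  39.]
scene bare_end [340. 196.] 0.86 [496. -34.  60.]
scene spice_tin [333. 230.] 0.9 [499.  97.  60.]
scene spice_tin [368. 169.] 0.86 [ 418. -161.   60.]
scene spice_tin [336. 152.] 0.81 [ 534. -219.   60.]
scene mug [275. 150.] 0.94 [ 765. -247.    0.]
scene jam_jar [239. 256.] 0.92 [768. 199.   0.]
scene salt_shaker [361. 316.] 0.85 [385. 322.   0.]
scene tumbler [249. 221.] 0.79 [773.  73.   0.]
top power_unit [318. 223.] 0.73 [502.  35.   0.]
top strip [311. 247.] 0.9 [433.  55.  58.]
top breaker_mouth [294. 221.] 0.66 [507. 106.  39.]
top bare_end [342. 223.] 0.87 [503. -33.  60.]
top spice_tin [397. 255.] 0.91 [ 415. -194.   60.]
top spice_tin [297. 218.] 0.69 [513.  96.  60.]
top spice_tin [416. 213.] 0.65 [ 537. -248.   60.]
top mug [410. 143.] 0.69 [ 759. -246.    0.]
top jam_jar [268. 135.] 0.57 [772. 198.   0.]
top salt_shaker [221. 260.] 0.51 [386. 327.   0.]
top tumbler [308. 141.] 0.47 [756.  73.   0.]
1.0
```

View pics/a.png

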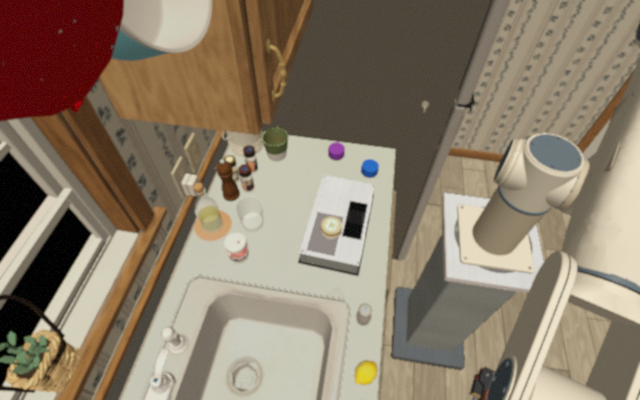

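View pics/b.png

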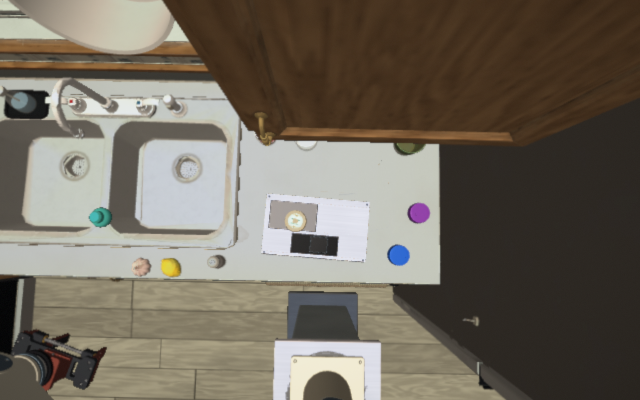

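Candidates for the tin in the top view: white with a wooden lid at (296,220), which is on the cover and is the one I want; blue at (398,255) and purple at (419,213), both not meant. The yellow object at (171,267) is a lemon. I'll check this in a rectified close crop of the z=60 plane.

```bash
python3 - <<'E'
from h import *
im=cv2.imread("pics/b.png")
# rectified: col=(220-y)*2, row=(620-x)*2 at z=60
jj,ii=np.meshgrid(np.arange(760),np.arange(500))
P=np.stack([620-ii/2,220-jj/2,np.full(ii.shape,60.)],-1)
m=proj("top",P).reshape(500,760,2).astype(np.float32)
r=cv2.remap(im,m[...,0],m[...,1],cv2.INTER_CUBIC)
cv2.imwrite("pics/r.png",np.clip((r/255.)**.6*255,0,255).astype(np.uint8))
E
```

```text
(no output)
```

View pics/r.png

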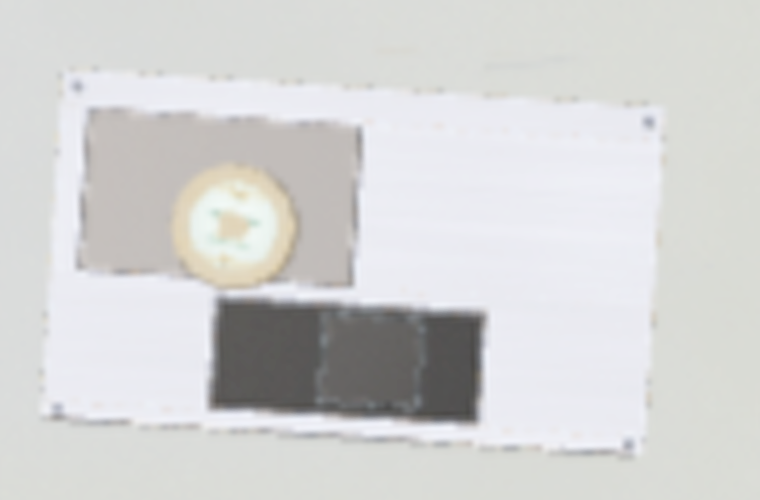

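The crop shows the wooden-lidded white tin on the cover at about (235,226). The catch button outline is in the strip, centred near (371,359), which is world (440,34). The unit corners give yaw ≈ -0.063 and origin ≈ (501,43).

{"fn": "apply_moves", "kwargs": {"targets": [{"tx":0.03,"ty":-0.039,"tz":0,"spin":-8},{"tx":0.06,"ty":-0.078,"tz":0,"spin":-16},{"tx":0.09,"ty":-0.117,"tz":0,"spin":-24},{"tx":0.12,"ty":-0.156,"tz":0,"spin":-32},{"tx":0.15,"ty":-0.195,"tz":0,"spin":-40},{"tx":0.18,"ty":-0.234,"tz":0,"spin":-48},{"tx":0.21,"ty":-0.273,"tz":0,"spin":-56},{"tx":0.24,"ty":-0.312,"tz":0,"spin":-64}], "gripper": 0.09}}

```text
t: 1.8
ee_pos: [430.9, 281.8, 223.0]
orientation: [2.061, 2.371, 0.001]
ft_force: [0.2, 0.6, -0.1]
width: 40.1
grasp_force: 0.0
```

```bash
python3 - <<'E'
from h import *
def pix(c,r): return proj("top",[[620-r/2,220-c/2,60]])[0]
print("lid",onz("top",pix(235,226),95),"button",onz("top",pix(371,359),57))
for n in ("top","scene"):
  ctrl.get_image(n)
  for r in ctrl.outline_of("spice_tin",n)[:4]:
    ys,xs=np.nonzero(r["pixels"]); print(n,r["score"],r["box"],np.round(onz(n,(xs.mean(),ys.mean()),78)))
o=ctrl.get_obs(); R=cv2.Rodrigues(np.array(o["orientation"]))[0]; print(o["t"],o["ee_pos"],np.degrees(np.arctan2(R[1,1],R[0,1])),R[:,2],o["width"],o["ft_force"])
E
```

```text
lid [505.88596581 100.60423351  95.        ] button [440.41733234  34.4803194   57.        ]
top 0.73 [388.3, 245.3, 410.8, 264.4] [ 415. -193.   78.]
top 0.7 [285.7, 209.6, 305.4, 230.9] [506. 102.  78.]
top 0.56 [407.4, 202.3, 428.4, 223.4] [ 537. -251.   78.]
scene 0.47 [324.7, 217.2, 341.8, 239.9] [501.  88.  78.]
scene 0.42 [328.5, 142.0, 336.6, 158.9] [ 552. -217.   78.]
scene 0.41 [223.2, 230.2, 249.8, 264.3] [758. 215.  78.]
2.0 [430.4832989  282.6574807  222.77895637] 8.196816857438336 [-6.30357616e-05  3.63859214e-04 -9.99999932e-01] 39.87443770028628 [ 0.45077305  0.13519638 -0.66802071]
```

{"fn": "apply_moves", "kwargs": {"targets": [{"tx":0.02,"ty":-0.033,"tz":0,"spin":-4},{"tx":0.045,"ty":-0.07,"tz":0,"spin":-8},{"tx":0.065,"ty":-0.105,"tz":0,"spin":-12},{"tx":0.0785,"ty":-0.1325,"tz":-0.03,"spin":-12},{"tx":0.0785,"ty":-0.1325,"tz":-0.07,"spin":-12},{"tx":0.0785,"ty":-0.1325,"tz":-0.11,"spin":-12},{"tx":0.0785,"ty":-0.1325,"tz":-0.14,"spin":-12},{"tx":0.0785,"ty":-0.1325,"tz":-0.152,"spin":-12}]}}

```text
t: 2.8
ee_pos: [506.1, 152.0, 68.0]
orientation: [-2.287, -2.151, 0.006]
ft_force: [-0.0, 0.4, -0.4]
width: 40.0
grasp_force: 0.0
```

```bash
python3 - <<'E'
from h import *
o=ctrl.get_obs(); R=cv2.Rodrigues(np.array(o["orientation"]))[0]; print(o["t"],o["ee_pos"],np.degrees(np.arctan2(R[1,1],R[0,1])),o["ft_force"])
snap("wrist","pics/w.png")
E
```

```text
2.8 [506.1226913  152.01072023  68.01888382] -3.516759681976248 [-0.01223049  0.40232408 -0.39149912]
```

View pics/w.png

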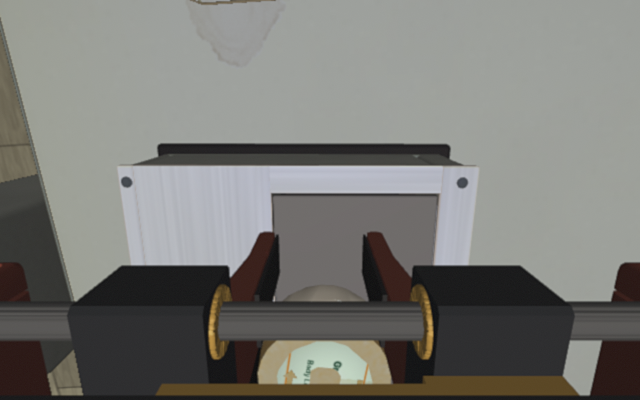

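{"fn": "apply_moves", "kwargs": {"targets": [{"tx":0,"ty":-0.008,"tz":0,"spin":0},{"tx":-0.001,"ty":-0.016,"tz":0,"spin":0},{"tx":-0.001,"ty":-0.024,"tz":0,"spin":0},{"tx":-0.001,"ty":-0.034,"tz":0,"spin":0},{"tx":-0.002,"ty":-0.044,"tz":0,"spin":0},{"tx":-0.002,"ty":-0.054,"tz":0,"spin":0},{"tx":-0.003,"ty":-0.064,"tz":0,"spin":0},{"tx":-0.003,"ty":-0.074,"tz":0,"spin":0}]}}

```text
t: 3.65
ee_pos: [505.3, 76.0, 70.7]
orientation: [-2.292, -2.148, 0.0]
ft_force: [0.5, 1.2, 0.6]
width: 39.6
grasp_force: 0.8
```

{"fn": "apply_moves", "kwargs": {"targets": [{"tx":0,"ty":-0.01,"tz":0,"spin":0},{"tx":-0.001,"ty":-0.02,"tz":0,"spin":0},{"tx":-0.001,"ty":-0.03,"tz":0,"spin":0},{"tx":-0.001,"ty":-0.04,"tz":0,"spin":0},{"tx":-0.002,"ty":-0.05,"tz":0,"spin":0},{"tx":-0.002,"ty":-0.06,"tz":0,"spin":0},{"tx":-0.002,"ty":-0.069,"tz":0,"spin":0},{"tx":-0.003,"ty":-0.076,"tz":0,"spin":0}]}}

```text
t: 4.45
ee_pos: [502.5, 0.0, 70.6]
orientation: [2.292, 2.148, 0.0]
ft_force: [0.3, 0.7, 0.4]
width: 40.3
grasp_force: 0.6
```

```bash
python3 - <<'E'
from h import *
o=ctrl.get_obs(); print(o["t"],o["ee_pos"],o["ft_force"])
snap("scene","pics/s2.png")
for n in ("scene",):
  for r in ctrl.outline_of("spice_tin",n)[:4]:
    ys,xs=np.nonzero(r["pixels"]); print(n,r["score"],r["box"],np.round(onz(n,(xs.mean(),ys.mean()),78)))
im=cv2.imread("pics/s2.png")[140:300,240:440]; cv2.imwrite("pics/s2c.png",cv2.resize(im,None,fx=4,fy=3.7))
E
```

```text
4.45 [5.02469942e+02 3.97992655e-02 7.06485352e+01] [0.3094925  0.73124122 0.44067846]
scene 0.75 [329.1, 183.7, 346.0, 202.5] [504. -23.  78.]
scene 0.58 [361.5, 158.3, 379.3, 175.0] [ 415. -157.   78.]
```

View pics/s2c.png

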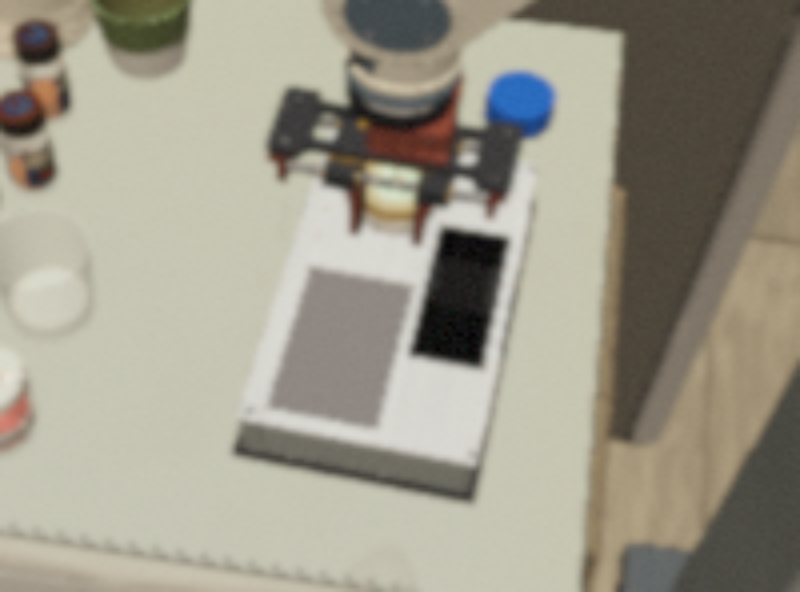

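The tin stands upright on the bare end at crop (390,205), and the cover is clear. Next I retract, turn 90° and shut the fingers.

{"fn": "apply_moves", "kwargs": {"targets": [{"tx":0.001,"ty":0.02,"tz":0,"spin":0},{"tx":0.002,"ty":0.04,"tz":0.005,"spin":0},{"tx":0.002,"ty":0.05,"tz":0.04,"spin":6},{"tx":0,"ty":0.05,"tz":0.07,"spin":14},{"tx":-0.01,"ty":0.048,"tz":0.08,"spin":22},{"tx":-0.025,"ty":0.044,"tz":0.08,"spin":30},{"tx":-0.045,"ty":0.039,"tz":0.08,"spin":38},{"tx":-0.062,"ty":0.0345,"tz":0.08,"spin":46}]}}

```text
t: 5.35
ee_pos: [439.3, 35.5, 150.7]
orientation: [-1.261, -2.877, 0.0]
ft_force: [-0.3, -0.6, 0.5]
width: 40.2
grasp_force: 0.0
```

{"fn": "apply_moves", "kwargs": {"targets": [{"tx":0,"ty":0,"tz":0,"spin":8},{"tx":0,"ty":0,"tz":0,"spin":16},{"tx":0,"ty":0,"tz":0,"spin":24},{"tx":0,"ty":0,"tz":0,"spin":32},{"tx":0,"ty":0,"tz":0,"spin":40},{"tx":0,"ty":0,"tz":-0.02,"spin":44},{"tx":0,"ty":0,"tz":-0.04,"spin":44},{"tx":0,"ty":0,"tz":-0.06,"spin":44}], "gripper": 1}}

```text
t: 6.15
ee_pos: [440.5, 35.6, 90.2]
orientation: [0.1, 3.139, 0.0]
ft_force: [-0.1, 0.6, -0.3]
width: 0.1
grasp_force: 0.0
```

```bash
python3 - <<'E'
from h import *
o=ctrl.get_obs(); R=cv2.Rodrigues(np.array(o["orientation"]))[0]; print(o["t"],o["ee_pos"],np.degrees(np.arctan2(R[1,1],R[0,1])),o["ft_force"],o["width"])
snap("wrist","pics/w2.png")
for k,z in (("strip",58),("bare_end",60),("breaker_mouth",39),("catch",57)):
  try:
    for r in ctrl.pinpoint(k,"wrist")[:1]: print(k,np.round(r["uv"]),r["score"],np.round(onz("wrist",r["uv"],z)))
  except Exception as e: print(k,e)
print(proj("wrist",[[440.4,34.5,57]]))
E
```

```text
6.15 [440.51032367  35.60984719  90.17396677] 86.33379346160847 [-0.11442908  0.58445149 -0.30613131] 0.13826368395807076
catch it knows: bare_end, breaker_mouth, jam_jar, mug, power_unit, salt_shaker, spice_tin, strip, tumbler
[[320.8300399  231.45179577]]
```

View pics/w2.png

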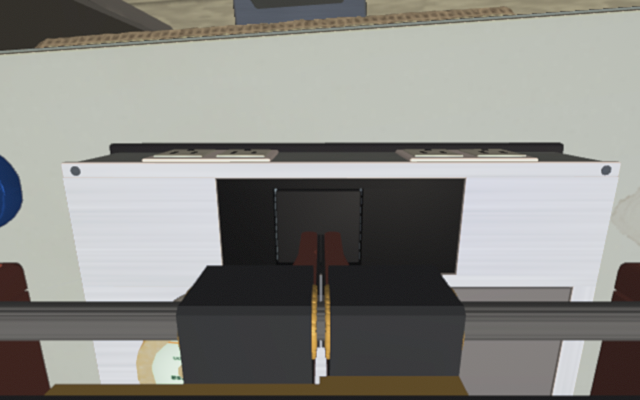

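The button shows at columns 276–361 and rows 189–264, with the fingertips over it. Pressing now.

{"fn": "apply_moves", "kwargs": {"targets": [{"tx":0,"ty":-0.001,"tz":-0.015,"spin":0},{"tx":0,"ty":-0.001,"tz":-0.026,"spin":0},{"tx":0,"ty":-0.001,"tz":-0.031,"spin":0},{"tx":0,"ty":-0.001,"tz":-0.034,"spin":0},{"tx":0,"ty":-0.001,"tz":-0.036,"spin":0},{"tx":0,"ty":-0.001,"tz":-0.038,"spin":0},{"tx":0,"ty":-0.001,"tz":-0.039,"spin":0},{"tx":0,"ty":-0.001,"tz":-0.039,"spin":0}]}}

```text
t: 7.15
ee_pos: [440.4, 34.4, 51.8]
orientation: [0.101, 3.14, 0.0]
ft_force: [-2.1, -0.4, 4.8]
width: 0.4
grasp_force: 2.0
```

{"fn": "apply_moves", "kwargs": {"targets": [{"tx":0,"ty":0,"tz":0,"spin":0},{"tx":0,"ty":0,"tz":0.01,"spin":0},{"tx":-0.005,"ty":0.01,"tz":0.04,"spin":0},{"tx":-0.01,"ty":0.02,"tz":0.07,"spin":0},{"tx":-0.01,"ty":0.02,"tz":0.09,"spin":0},{"tx":-0.01,"ty":0.02,"tz":0.09,"spin":0},{"tx":-0.01,"ty":0.02,"tz":0.09,"spin":0},{"tx":-0.01,"ty":0.02,"tz":0.09,"spin":0}]}}

```text
t: 7.95
ee_pos: [429.9, 54.2, 141.0]
orientation: [-0.101, -3.139, 0.0]
ft_force: [-0.3, 0.3, -0.1]
width: 0.5
grasp_force: 0.0
```

{"fn": "apply_moves", "kwargs": {"targets": [{"tx":0,"ty":0,"tz":0,"spin":0},{"tx":0,"ty":0,"tz":0,"spin":0},{"tx":0,"ty":0,"tz":0,"spin":0},{"tx":0,"ty":0,"tz":0,"spin":0},{"tx":0,"ty":0,"tz":0,"spin":0},{"tx":0,"ty":0,"tz":0,"spin":0},{"tx":0,"ty":0,"tz":0,"spin":0},{"tx":0,"ty":0,"tz":0,"spin":0}]}}

```text
t: 8.75
ee_pos: [430.5, 54.4, 141.7]
orientation: [0.101, 3.14, 0.0]
ft_force: [-0.7, 0.5, -1.2]
width: 0.7
grasp_force: 0.0
```

{"fn": "apply_moves", "kwargs": {"targets": [{"tx":0,"ty":0,"tz":0,"spin":0},{"tx":0,"ty":0,"tz":0,"spin":0},{"tx":0,"ty":0,"tz":0,"spin":0},{"tx":0,"ty":0,"tz":0,"spin":0},{"tx":0,"ty":0,"tz":0,"spin":0},{"tx":0,"ty":0,"tz":0,"spin":0},{"tx":0,"ty":0,"tz":0,"spin":0},{"tx":0,"ty":0,"tz":0,"spin":0}]}}

```text
t: 9.55
ee_pos: [430.4, 54.4, 141.7]
orientation: [0.101, 3.14, -0.0]
ft_force: [0.5, -0.3, 0.3]
width: 0.2
grasp_force: 0.0
```

```bash
python3 - <<'E'
from h import *
o=ctrl.get_obs(); print(o["t"],o["ee_pos"],o["ft_force"])
im=snap("scene","pics/s3.png")
for r in ctrl.pinpoint("breaker_mouth","scene")[:2]: print(np.round(r["uv"]),r["score"],np.round(onz("scene",r["uv"],39)))
im=snap("top","pics/t3.png")
for r in ctrl.pinpoint("breaker_mouth","top")[:2]: print(np.round(r["uv"]),r["score"],np.round(onz("top",r["uv"],39)))
hsv=cv2.cvtColor(im,cv2.COLOR_RGB2HSV); m=((hsv[...,0]<8)|(hsv[...,0]>172))&(hsv[...,1]>120)&(hsv[...,2]>50); m[:190]=0;m[235:]=0;m[:,:262]=0;m[:,330:]=0
ys,xs=np.nonzero(m); print(len(xs)); 
if len(xs): print(xs.min(),xs.max(),ys.min(),ys.max(),onz("top",(xs.mean(),ys.mean()),39))
a=cv2.resize(cv2.imread("pics/s3.png")[140:290,260:420],(640,600)); b=cv2.resize(cv2.imread("pics/t3.png")[180:280,250:380],None,fx=4,fy=4)
c=np.zeros((600,800,3),np.uint8); c[:,:400]=cv2.resize(a,(400,375))[:0].sum() if 0 else 0
c[:375,:400]=cv2.resize(a,(400,375)); c[:308,400:]=cv2.resize(b,(400,308)); cv2.imwrite("pics/c3.png",c[:375])
E
```

```text
9.55 [430.40660895  54.44314543 141.66882307] [ 0.52727179 -0.25621224  0.28874771]
[328. 235.] 0.77 [511. 105.  39.]
[353. 218.] 0.71 [444.  29.  39.]
[297. 220.] 0.81 [510.  99.  39.]
70
291 300 216 224 [508.93212032 102.07165521  39.        ]
```

View pics/c3.png

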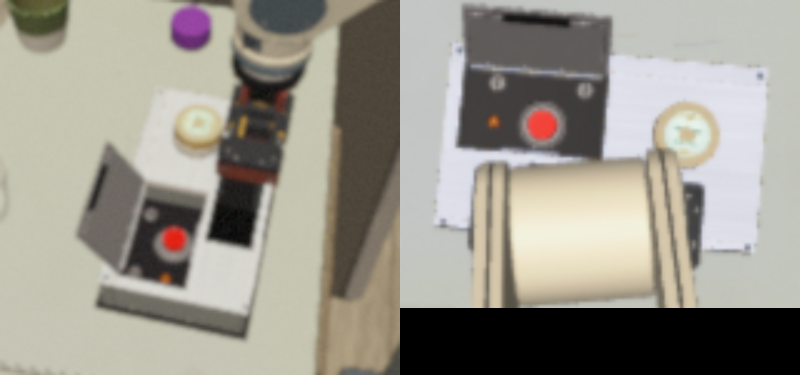

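The cover is fully open. The red breaker shows in the tray at top pixel (296,220), world (510,101), and the tin stands on the bare end.

{"fn": "apply_moves", "kwargs": {"targets": [{"tx":0.02,"ty":0.012,"tz":0,"spin":0},{"tx":0.045,"ty":0.028,"tz":0,"spin":0},{"tx":0.07,"ty":0.041,"tz":0,"spin":0},{"tx":0.0795,"ty":0.0465,"tz":-0.02,"spin":0},{"tx":0.0795,"ty":0.0465,"tz":-0.05,"spin":0},{"tx":0.0795,"ty":0.0465,"tz":-0.075,"spin":0},{"tx":0.0795,"ty":0.0465,"tz":-0.09,"spin":0},{"tx":0.0795,"ty":0.0465,"tz":-0.097,"spin":0}]}}

```text
t: 10.55
ee_pos: [509.0, 100.8, 43.1]
orientation: [-0.101, -3.137, 0.001]
ft_force: [0.8, 0.4, -0.5]
width: 0.3
grasp_force: 0.0
```

{"fn": "apply_moves", "kwargs": {"targets": [{"tx":0,"ty":0,"tz":-0.003,"spin":0},{"tx":0,"ty":0,"tz":-0.006,"spin":0},{"tx":0,"ty":0,"tz":-0.008,"spin":0},{"tx":0,"ty":0,"tz":-0.01,"spin":0},{"tx":0,"ty":0,"tz":-0.012,"spin":0},{"tx":0,"ty":0,"tz":-0.013,"spin":0},{"tx":0,"ty":0,"tz":-0.014,"spin":0},{"tx":0,"ty":0,"tz":-0.0145,"spin":0}]}}

```text
t: 11.35
ee_pos: [510.5, 101.0, 32.0]
orientation: [0.101, 3.139, 0.0]
ft_force: [-7.0, -1.1, 30.7]
width: 0.9
grasp_force: 15.2
```

The button is at its stop, at z = 32 with 31 N on the tool. Now I lift off and retreat.

{"fn": "apply_moves", "kwargs": {"targets": [{"tx":0,"ty":0,"tz":0.01,"spin":0},{"tx":0,"ty":0,"tz":0.04,"spin":0},{"tx":0,"ty":0,"tz":0.08,"spin":0},{"tx":-0.01,"ty":0,"tz":0.12,"spin":0},{"tx":-0.04,"ty":0.01,"tz":0.15,"spin":0},{"tx":-0.08,"ty":0.02,"tz":0.16,"spin":0},{"tx":-0.11,"ty":0.03,"tz":0.16,"spin":0},{"tx":-0.11,"ty":0.03,"tz":0.16,"spin":0}]}}

```text
t: 12.15
ee_pos: [396.5, 131.2, 190.4]
orientation: [-0.099, -3.139, 0.0]
ft_force: [0.8, -0.5, -0.7]
width: 0.4
grasp_force: 0.0
```

```bash
python3 - <<'E'
from h import *
o=ctrl.get_obs(); print(o["t"],o["ee_pos"],o["ft_force"])
for n in ("scene","top"):
  ctrl.get_image(n) if n=="top" else snap(n,"pics/s4.png")
  for k in ("mug","jam_jar","salt_shaker","tumbler","spice_tin"):
    print(n,k,[(np.round(r["uv"]),np.round(onz(n,r["uv"],60 if k=="spice_tin" else 0))) for r in ctrl.pinpoint(k,n)[:2]])
cv2.imwrite("pics/s4c.png",cv2.resize(cv2.imread("pics/s4.png")[130:330,200:420],None,fx=3,fy=3))
E
```

```text
12.15 [396.45930476 131.18517566 190.39981897] [ 0.75175279 -0.53730031 -0.70005844]
scene mug [(array([275., 150.]), array([ 764., -246.,    0.]))]
scene jam_jar [(array([235., 256.]), array([779., 201.,   0.])), (array([338., 195.]), array([505., -81.,   0.]))]
scene salt_shaker [(array([366., 320.]), array([372., 331.,   0.])), (array([333., 227.]), array([502.,  47.,   0.]))]
scene tumbler [(array([251., 219.]), array([769.,  64.,   0.]))]
scene spice_tin [(array([341., 193.]), array([495., -46.,  60.])), (array([338., 156.]), array([ 527., -204.,   60.]))]
top mug [(array([410., 144.]), array([ 756., -246.,    0.]))]
top jam_jar [(array([269., 139.]), array([762., 195.,   0.]))]
top salt_shaker [(array([219., 259.]), array([386., 335.,   0.]))]
top tumbler [(array([306., 138.]), array([767.,  79.,   0.]))]
top spice_tin [(array([396., 252.]), array([ 423., -191.,   60.])), (array([419., 212.]), array([ 539., -257.,   60.]))]
```

View pics/s4c.png

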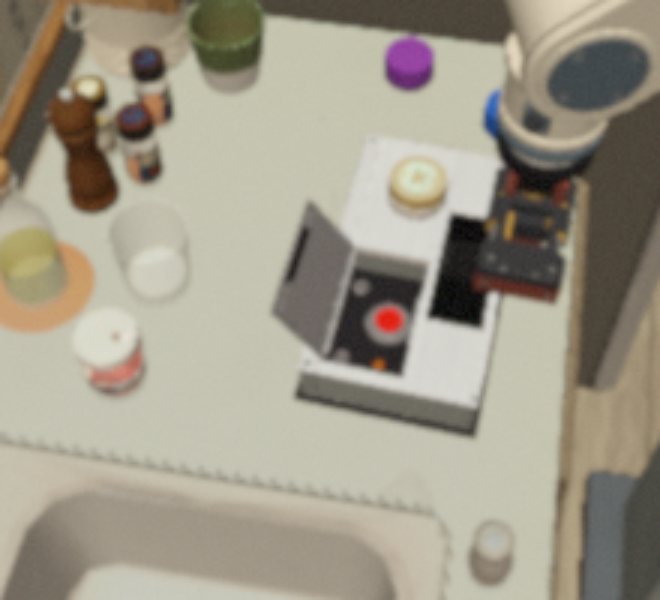

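The cover stays open, the red button is now sunk in its collar at (388,320), the tin is upright on the metal end at (417,185), and the bystanders haven't moved.

```bash
python3 -c "
from workcell import ctrl
print(ctrl.close_job())"
```

```text
the job is handed in; nothing more can be done
None
```

I handed the job in after about 12.5 s of robot time: the tin stands upright on the metal end, the cover is open, the breaker is pushed to its stop, and the other things look undisturbed.

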